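Lock the swing stop and hold the block in the jig corner

ROBOT

A 7-joint arm with a two-finger parallel gripper is mounted at the origin on a cart in front of the work surface, level with it; the furniture and walls round the work are solid. World frame = base frame: x ahead of the robot, y to its left, z up, the work surface at z = 0. Lengths are in m, angles in rad, forces in N, time in s.
With the tool pointing down it reaches from about 0.4 to 0.925 m from the base axis. Payload 4.1 kg.
Tool frame: the origin (TCP) lies at the very end of the fingers, on their centre line; the grasp point (between the pads) lies 19 mm behind it; z points along the fingers, y is the line along which they close (so a half turn about z gives the same grasp; the last joint's range is limited). The gripper opens to 85 mm and grips with 20 to 120 N. Pads are 22 mm wide; open, the fingers measure 114 mm over their backs; the gripper's body (76 mm by 85 mm) begins 54 mm behind the grasp point. The pads swing forward as they close: fully open they stand 13 mm farther back than shut.
Start: joints at [-1.351, 0.398, 0.045, 1.537, -0.019, 1.207, -0.051], TCP at [0.204, 0.617, 0.231] pointing down, gripper open.
Joint ranges: [-2.82, 2.82], [-0.49, 2.23], [-1.37, 1.46], [0, 2.46], [-1.36, 4.5], [0.23, 2], [-2.94, 2.94]. Speed limits (rad/s): [2.57, 2.57, 3.14, 3.14, 3.14, 3.14, 3.14].

INTERFACE

Orientations are given as a unit quaternion [w, x, y, z].
In Python, from station import bot, ik, optics gives the robot as it stands. The module is installed in compiled form; this text tells all that it offers. Calls block until the motion is done:
- bot.move_to(position, orientation): joint-space move of the TCP to a pose.
- bot.move_linear(position, attitude=None, speed=0.15): straight line of the TCP; attitude=None keeps the orientation; speed is the mean speed in m/s.
- bot.move_joints(angles): joint-space move.
- bot.ungrasp() and bot.gripper_close(f_grip=None): open the fingers fully, or close them until they stop; f_grip is the grip in N (None keeps the last).
- bot.pause(seconds).
- ik(position, orientation): joint angles nearest the present ones, or None.
- bot.get_obs(): the state.
- optics.read_camera(name): name is "scene" or "top"; returns a dict with "frame" (384x512x3 uint8, red, green, blue), "fx", "fy", "cx", "cy" (pixels), "position" and "rotation" of the camera in the world. Camera axes: x right, y down, z forward; pixel columns grow to the right and rows downward; lengths in m; the calibration is good to about 2 mm. A picture is of the moment at which its call begins. There is no depth.
A pose or a line that the arm cannot do raises bot.PlanningError and nothing moves.
- bot.sign_off(): hands the job in; it is judged then, once.
The state is a dict: "t": time; "joint_pos": joint angles; "joint_vel": joint speeds; "joint_torque": joint torques, N m; "tool_pos": TCP position; "tool_rot": TCP orientation; "wrist_force": force on the tool from outside, world axes, zero at the start; "torque": the same for the moment, N m; "gripper_width": finger opening in m; "finger_force": force on a finger pad.
Only numpy, scipy, OpenCV 4.12 (cv2) and the standard library are available. Lean on these libraries where they do the work, as an engineer would, in place of code of your own. Each camera call takes 0.05 s, during which the arm holds its last target. There are 200 camera calls.

TASK

Take the headed pin out of its wooden stand and push it down through the fork and the eye of the swing stop on the aluminium jig until its flange sits on the fork, so that the stop is locked shut. Then lay the beech block flat on the jig plate and press it into the corner, its long side flush against the rail and its end against the swing stop, ready for drilling. Finish while still gripping or pushing the block so that it bears on both at once with a clear push of several newtons; do not let go, and leave the other things on the bench alone.

Things in the scene. Friction and masses are not known exactly. Their poses are not given: they have to be found in the camera images.
- jig: Flat aluminium corner jig screwed to the bench: base plate 170 (x) x 190 (y) x 12 mm thick; origin at the centre of the plate's underside, on the bench. On the plate, in the jig's own axes: a low steel rail along y at +x; a swing stop bar along x at +y; a steel fork at the -x end of that bar, 30 x 30 mm, its top 44 mm over the bench. It does not move.
- rail: Low straight steel rail fixed on the jig plate, 20 (x) x 125 (y) x 12 mm high (its top 24 mm over the bench); origin at the centre of its underside; its working face looks to the jig's -x, 10 mm from the origin.
- stop: Flat steel swing stop bar, 20 mm wide, 14 mm thick (from 21.5 to 35.5 mm over the bench), turning freely about an upright pivot at its origin (low friction, so without the pin it gives way to a light push). Shut, as it starts, it lies along the jig's x, its working face looking to the jig's -y, 10 mm from its middle line; unlocked it can swing away to +y. Its free end has an upright eye, 118 mm from the pivot along the bar's -x, lying between the two tines of the fork.
- stop_eye (a point): Centre of the top of the eye at the free end of the swing stop, a 13 mm hole 14 mm deep; straight below fork_hole when the stop is shut.
- fork_hole (a point): Centre of the mouth of the upright 13 mm hole (chamfered by 2 mm) in the top face of the fork, 44 mm over the bench. The hole goes down through upper tine, stop eye and lower tine, 32 mm in all, to the plate. Axes as the jig's.
- corner (a point): The corner that the block goes into: where the faces of the rail and of the shut stop would meet, on the top face of the jig plate (12 mm over the bench). Axes as the jig's: rail face runs from here along -y, stop face along -x; the free plate lies to -x and -y. Home, the block's centre is 22.5 mm to -x and 45 mm to -y of it.
- pin: Headed steel lock pin, 58 mm long, upright: shank 10 mm thick and 30 mm long with a tapered foot, then a flange 24 mm across and 4 mm thick, then a round grip knob 16 mm across and 24 mm tall. Origin at the centre of the foot, z up along the pin. Starts in the stand with the flange on the stand's top, 42 mm over the bench.
- pin_shoulder (a point): Centre of the underside of the pin's flange, 30 mm above the foot. Seated, it meets fork_hole.
- pin_stand: Wooden stand 56 x 56 x 42 mm high, fixed on the bench, with one upright hole in the middle in which the pin waits; origin at the centre of its underside.
- wood_block: Beech block with a shallow dome hollow, 45 (x) x 90 (y) x 40 mm high, about 90 g, lying on the bench; origin at the centre of its underside.
- eraser_block: Bystander: grey eraser 24 x 52 x 13 mm. Leave alone.
- loupe: Bystander: black loupe, 33 mm across, 31 mm tall. Leave alone.
- marker_pen: Bystander: marker pen, 135 mm long. Leave alone.
There are look-alikes about, which are no part of the job. Leave any yellow look-alike of the wood_block alone.

How it is judged:
By the outcome, as a careful person would: the job done as asked, in the order asked, and still so for the second after the job is handed in, while the arm keeps its last pose, push and grip.
It also fails if it takes over 67 s, if anything falls off the work surface, if the arm or the gripper's body presses on something with over 40 N, if the wrist force passes 120 N, or if a joint passes its speed limit or range.

## Working session

There is one attempt and no reset: what is moved stays moved. The work goes in short steps, each a Python script; the robot and the scene stay as the last script left them, time stands still between calls to the robot, and variables do not carry over. Pictures are saved under pics/ and viewed, at most 10 in all, crops included, and the job is handed in when it is done.

```bash
mkdir -p pics; python3 - <<'E'
from station import bot, optics
import cv2, numpy as np
for n in("scene","top"):
    c=optics.read_camera(n); cv2.imwrite(f"pics/{n}0.png",cv2.resize(c["frame"][:,:,::-1],(768,576),interpolation=cv2.INTER_CUBIC))
    cv2.imwrite(f"{n}_raw.png",c["frame"][:,:,::-1])
    print(n,c["fx"],c["fy"],c["cx"],c["cy"],c["position"],np.round(c["rotation"],4).tolist())
o=bot.get_obs();print(o["t"],o["tool_rot"],o["tool_pos"],o["gripper_width"])
E
```

```text
scene 429.59557271011596 429.59557271011596 259.6241899473635 187.32866742566335 [ 0.04297302 -0.59006135  0.80685729] [-0.3817, 0.8678, -0.291, 0.1283]
top 483.48867297583257 483.48867297583257 255.06156106929652 199.14990116004134 [0.43277408 0.04276225 1.18419992] [-0.0334, 0.7105, -0.7023, 0.0276]
0.1 [-8.61236684e-05  1.58671213e-01  9.87331110e-01 -8.47119517e-04] [0.20352869 0.61672758 0.230404  ] 0.08537621299880079
```

View pics/scene0.png

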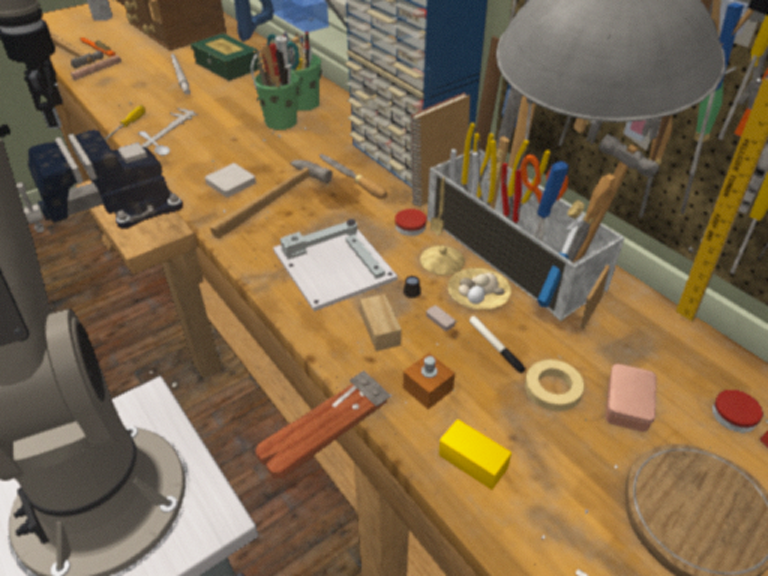

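View pics/top0.png

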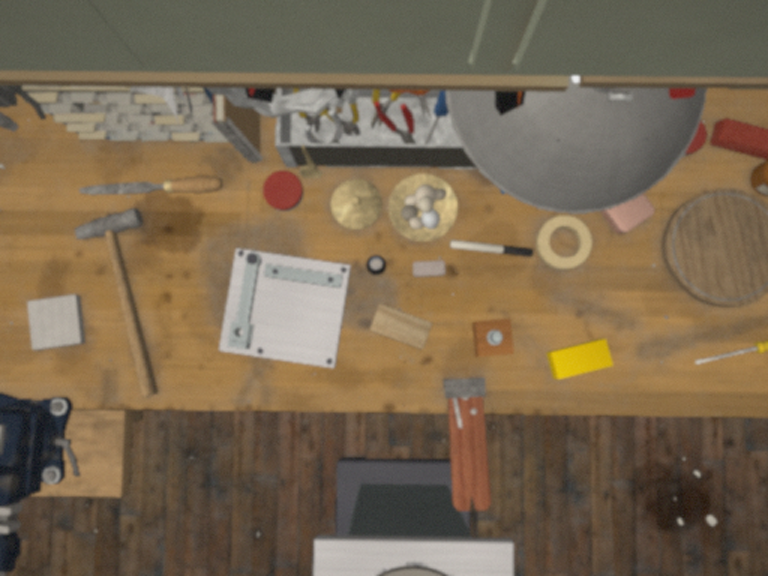

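Scene: the jig is at top (285,308), with the fork at (239,332) and the pivot at (252,258). The candidates for the block are the beech block at top (400,326), the yellow look-alike at (580,359) and the pink sponge at (630,212). The beech one fits the description. The only candidate for the pin is the knob in the orange-brown stand at (494,338). I'll check this with one close crop.

```bash
python3 - <<'E'
import cv2
a=cv2.imread("top_raw.png")[160:252,140:350]
cv2.imwrite("pics/topcrop.png",cv2.resize(a,None,fx=3.8,fy=3.8,interpolation=cv2.INTER_CUBIC))
a=cv2.imread("scene_raw.png")[140:275,175:310]
cv2.imwrite("pics/scenecrop.png",cv2.resize(a,None,fx=4.4,fy=4.4,interpolation=cv2.INTER_CUBIC))
E
```

```text
(no output)
```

View pics/topcrop.png

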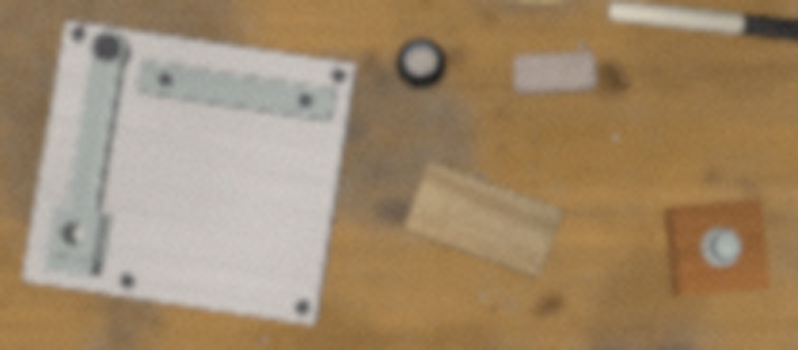

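View pics/scenecrop.png

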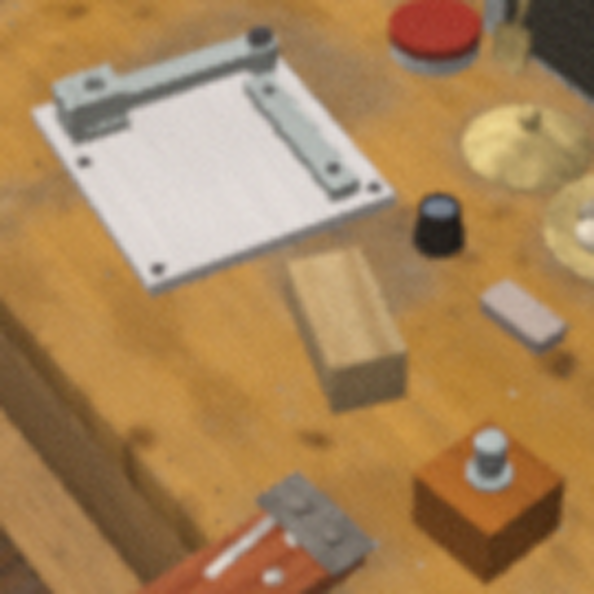

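```bash
cat > vis.py <<'E'
import numpy as np
from scipy.spatial.transform import Rotation as R
from scipy.optimize import least_squares
C={"scene":(429.5956,259.624,187.3287,[0.04297302,-0.59006135,0.80685729],[-0.3817,0.8678,-0.291,0.1283]),
"top":(483.48867,255.06156,199.1499,[0.43277408,0.04276225,1.18419992],[-0.0334,0.7105,-0.7023,0.0276])}
def proj(n,P):
    f,cx,cy,p,q=C[n]; r=R.from_quat(q,scalar_first=True)
    v=r.inv().apply(np.atleast_2d(P)-p); return f*v[:,:2]/v[:,2:]+[cx,cy]
def raw(n,uv):
    s,o=(3.8,(140,160)) if n=="top" else (4.4,(175,140))
    return (np.array(uv,float)+.5)/s-.5+o
def back(n,uv,z):
    f,cx,cy,p,q=C[n]; uv=np.atleast_2d(uv)
    d=R.from_quat(q,scalar_first=True).apply(np.c_[(uv-[cx,cy])/f,np.ones(len(uv))])
    return p+d*((z-p[2])/d[:,2])[:,None]
def fit(obs,x0):  # obs: (cam, local pts, pix)
    def T(x,L): c,s=np.cos(x[2]),np.sin(x[2]); return np.c_[L[:,0]*c-L[:,1]*s+x[0],L[:,0]*s+L[:,1]*c+x[1],L[:,2]]
    f=lambda x:np.concatenate([(proj(n,T(x,np.array(L)))-raw(n,u)).ravel() for n,L,u in obs])
    r=least_squares(f,x0,loss="soft_l1"); return r.x,np.round(f(r.x),1)
E
python3 - <<'E'
from vis import *
np.set_printoptions(precision=4,suppress=True)
a,b,h=.085,.095,.012
jt=("top",[[a,b,h],[a,-b,h],[-a,-b,h],[-a,b,h]],[[66,22],[356,65],[314,325],[23,281]])
js=("scene",[[-a,b,h],[-a,-b,h],[a,-b,h]],[[33,113],[151,286],[396,197]])
for o in([jt],[js],[jt,js]): print("jig",*fit(o,[.5,.2,0]))
def rect(a,b,h,top,scene,x0,nm):
    L=[[a,b,h],[a,-b,h],[-a,-b,h],[-a,b,h]]
    for o in([("top",L,top)],[("scene",L,scene)],[("top",L,top),("scene",L,scene)]): print(nm,*fit(o,x0))
rect(.028,.028,.042,[[672,209],[762,200],[768,288],[678,296]],[[490,422],[563,487],[488,535],[413,484]],[.5,-.15,0],"stand")
rect(.0225,.045,.04,[[430,163],[562,207],[540,275],[405,229]],[[358,248],[405,352],[330,378],[288,262]],[.5,0,0],"block")
for nm,z,t,s in(("fork",.044,(72,233),(95,84)),("knob",.070,(729,246),(491,438)),("flange",.046,(720,247),(490,471)),("pivot",.04,(107,47),(262,37))):
    print(nm,back("top",raw("top",t),z),back("scene",raw("scene",s),z))
print("railface",back("top",raw("top",[[138,91],[333,120]]),.024))
E
```

```text
jig [ 0.518   0.2123 -0.138 ] [-0.1 -0.4  0.1 -0.3  0.4  0.4 -0.5  0.2]
jig [ 0.5154  0.2088 -0.14  ] [-0.2 -0.5 -0.2  0.6  0.5 -0.3]
jig [ 0.5175  0.2118 -0.1382] [ 0.1 -0.1  0.3 -0.   0.6  0.6 -0.2  0.4 -0.1 -1.2 -0.1 -0.3  0.5 -1.2]
stand [ 0.4725 -0.1226  0.085 ] [-0.2 -0.7 -0.3 -0.   0.3  0.5  0.2  0.1]
stand [ 0.4684 -0.1263  0.0869] [-0.2  0.3  0.5 -0.5 -0.   1.8 -0.2 -1.3]
stand [ 0.4713 -0.1232  0.083 ] [ 0.1 -0.2  0.1  0.5  0.5  1.   0.5  0.6 -0.  -1.   0.6 -2.   0.1  0.3
 -0.  -2.8]
block [ 0.4894  0.0239 -0.3161] [-0.7 -0.5  0.6  0.1  0.3  0.2 -0.2  0.1]
block [ 0.4848  0.0214 -0.3434] [ 0.3 -0.1  0.5  0.6 -0.2 -1.2 -0.6  0.4]
block [ 0.4876  0.0234 -0.3334] [-0.2 -0.   0.8  1.2  0.2  1.3 -0.1  0.5  0.5 -1.   1.  -0.5  0.4 -2.2
 -0.3 -0.4]
fork [[0.4771 0.2799 0.044 ]] [[0.4742 0.2777 0.044 ]]
knob [[ 0.4729 -0.1239  0.07  ]] [[ 0.4719 -0.1222  0.07  ]]
flange [[ 0.4731 -0.122   0.046 ]] [[ 0.4712 -0.1238  0.046 ]]
pivot [[0.5945 0.2621 0.04  ]] [[0.5912 0.2584 0.04  ]]
railface [[0.5687 0.2447 0.024 ]
 [0.5516 0.1202 0.024 ]]
```

```bash
cat > rb.py <<'E'
from station import bot, ik, optics
import numpy as np, cv2
np.set_printoptions(precision=4,suppress=True)
def down(phi):  # closing axis (tool y) at world angle phi
    a=(phi+np.pi/2)/2; return [0,np.cos(a),np.sin(a),0]
def st(m=""):
    o=bot.get_obs(); print(m,"t%.1f"%o["t"],o["tool_pos"],"F",o["wrist_force"],"w%.4f ff"%o["gripper_width"],np.round(o["finger_force"],1)); return o
def shot(n,name,box=None,s=4):
    c=optics.read_camera(n); f=c["frame"][:,:,::-1]; cv2.imwrite(name+"_raw.png",f)
    if box: x0,y0,x1,y1=box; f=cv2.resize(f[y0:y1,x0:x1],None,fx=s,fy=s,interpolation=cv2.INTER_CUBIC)
    cv2.imwrite("pics/"+name+".png",f)
E
python3 - <<'E'
from rb import *
bot.move_to([.4722,-.1230,.13],down(0)); st()
bot.move_linear([.4722,-.1230,.0485]); st("down")
bot.gripper_close(f_grip=50); st("grip")
bot.move_linear([.4722,-.1230,.0585],speed=.05); st("lift")
E
```

```text
t2.9 [ 0.4727 -0.122   0.13  ] F [ 0.0037 -0.3656  0.3161] w0.0852 ff 0.0
down t3.6 [ 0.4727 -0.1233  0.0489] F [ 0.2563 -0.2274  0.0847] w0.0854 ff 0.0
grip t4.2 [ 0.4724 -0.123   0.0489] F [-0.7978  0.5134  5.9778] w0.0143 ff 48.7
lift t4.6 [ 0.4724 -0.123   0.0587] F [-0.8131  1.1436 -1.059 ] w0.0143 ff 48.8
```

```bash
python3 - <<'E'
from rb import *
bot.move_linear([.4722,-.1230,.13],speed=.25)
bot.move_to([.4755,.2788,.13],down(0)); st("trans")
bot.move_linear([.4755,.2788,.093],speed=.1); st()
shot("scene","s1",(170,110,290,210),5); shot("top","t1",(120,130,250,230),5)
E
```

```text
trans t6.5 [0.4761 0.2767 0.13  ] F [ 0.2276 -0.0649 -0.0047] w0.0141 ff 49.3
 t7.0 [0.4757 0.2782 0.0928] F [ 1.6425  0.0627 -0.3876] w0.0139 ff 49.3
```

View pics/s1.png

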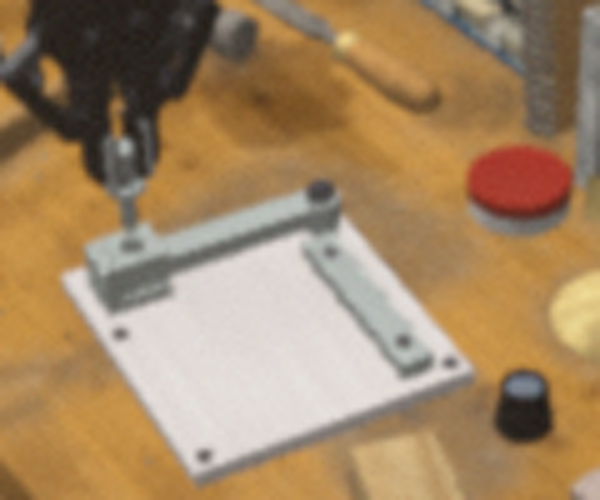

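```bash
python3 - <<'E'
from vis import *
P=[[.4757,.2785,z] for z in(.044,.057,.087,.091,.115)]
print((proj("scene",P)-[170,110]+.5)*5-.5)
print("hole cam est",back("scene",((np.array([132,247])+.5)/5-.5)+[170,110],.044))
E
```

```text
[[134.57100454 243.86343438]
 [132.29209179 225.79566046]
 [126.90460856 183.08238457]
 [126.17237268 177.27704057]
 [121.70795118 141.88202234]]
hole cam est [[0.47307209 0.27692843 0.044     ]]
```

View pics/t1.png

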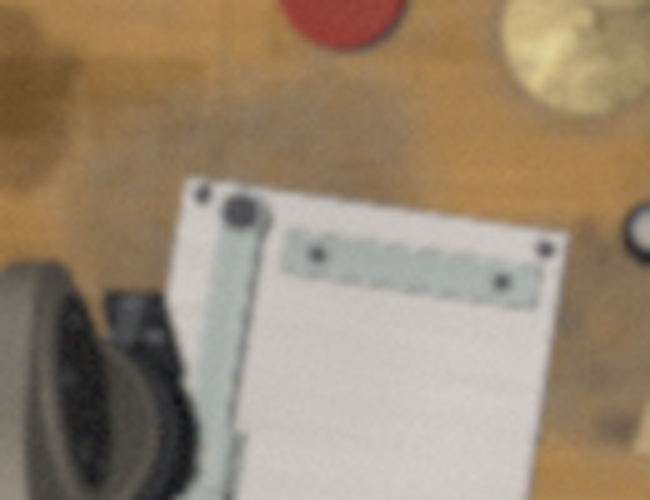

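The scene crop shows the pin upright with its foot at (130,229) and the hole at (132,247). Both are shifted from their projections by the same amount, so the pin is over the hole. The top view is blocked by the wrist. I'll descend while watching the force.

```bash
python3 - <<'E'
from rb import *
x,y=.4755,.2788
for z in(.083,.078,.073,.068,.060,.0525):
    bot.move_linear([x,y,z],speed=.06); o=st()
    if o["wrist_force"][2]>12: print("contact");break
E
```

```text
t7.5 [0.4751 0.2787 0.0826] F [-0.0819 -1.116  -0.5812] w0.0141 ff 49.3
 t7.7 [0.4753 0.2787 0.0777] F [-0.1236  0.2356 -0.2874] w0.0139 ff 49.3
 t8.0 [0.4753 0.2787 0.0727] F [-0.0276  0.5675 -0.8321] w0.0143 ff 49.3
 t8.2 [0.4753 0.2787 0.0677] F [-0.196   0.2276 -0.6886] w0.0138 ff 49.3
 t8.5 [0.4753 0.2787 0.0595] F [ 0.8255  0.3916 -0.4843] w0.0140 ff 49.3
 t8.8 [0.4753 0.2787 0.0521] F [-0.3158 -1.478  -1.4945] w0.0140 ff 49.3
```

```bash
python3 - <<'E'
from rb import *
x,y=.4755,.2788
for z in(.0505,.0490,.0475,.046):
    bot.move_linear([x,y,z],speed=.03); o=st()
    if o["wrist_force"][2]>8: print("contact");break
bot.ungrasp(); st("open")
bot.move_linear([x,y,.11],speed=.2)
bot.move_to([.488,.0235,.11],down(-.325)); st("above block")
shot("scene","s2",(170,110,290,210),5); shot("top","t2")
E
```

```text
t9.0 [0.4757 0.2788 0.0509] F [-0.1187 -1.1318  3.5896] w0.0141 ff 49.9
 t9.3 [0.4757 0.2789 0.0508] F [-4.78   -0.9759 16.1583] w0.0139 ff 51.3
contact
open t9.9 [0.4755 0.2788 0.0489] F [-0.2578 -0.3173  0.2469] w0.0857 ff 0.0
above block t11.4 [0.4883 0.0253 0.1096] F [ 0.2541 -0.0025 -0.3878] w0.0853 ff 0.0
```

View pics/s2.png

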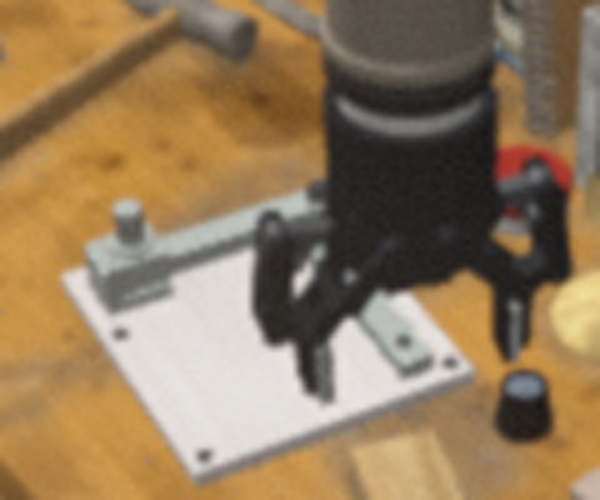

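The pin is seated, with its flange on the fork at crop pixel (131,245). Next I'll grip the block and carry it over.

```bash
cat >> rb.py <<'E'
TH=-.138; J=np.array([.5164,.2112])
def jw(p): c,s=np.cos(TH),np.sin(TH); return J+[c*p[0]-s*p[1],s*p[0]+c*p[1]]
def jf(F): c,s=np.cos(TH),np.sin(TH); return np.array([c*F[0]+s*F[1],-s*F[0]+c*F[1],F[2]])
H=np.array([.0235,.0063])
E
python3 - <<'E'
from rb import *
b=[.4878,.0228]
bot.move_linear([*b,.11]); bot.move_linear([*b,.017]); st("down")
bot.gripper_close(f_grip=50); st("grip")
bot.move_linear([*b,.08],speed=.15); st("lift")
bot.move_to([*jw(H+[-.012,-.012]),.08],down(TH)); st("over")
bot.move_linear([*jw(H+[-.012,-.012]),.034],speed=.1); o=st("low")
shot("scene","s3",(170,110,290,210),5)
E
```

```text
down t12.5 [0.4884 0.0225 0.0175] F [-0.7684 -0.0693 -0.2888] w0.0853 ff 0.0
grip t13.0 [0.4886 0.0229 0.0178] F [0.548  0.5372 5.3463] w0.0438 ff 51.7
lift t13.6 [0.4872 0.0232 0.0795] F [-0.0501 -0.447  -1.5242] w0.0441 ff 50.9
over t14.3 [0.5264 0.2034 0.0792] F [-0.3264 -0.5473 -0.6141] w0.0440 ff 51.0
low t14.9 [0.5272 0.2034 0.0339] F [0.1654 1.0464 0.5417] w0.0444 ff 51.0
```

View pics/s3.png

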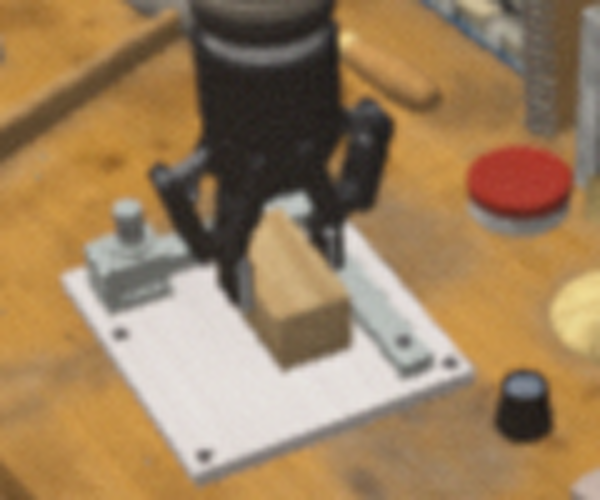

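The block, at crop (300,300), is held level over the plate and clear of the rail and stop. I'll lower it to contact and then press it in.

```bash
python3 - <<'E'
from rb import *
p=H+[-.012,-.012]; z=.034
def go(): 
    bot.move_linear([*jw(p),z],speed=.03); o=bot.get_obs(); F=jf(o["wrist_force"]); print("t%.1f"%o["t"],p-H,"%.4f"%z,"tcp",o["tool_pos"],"F",F); return F
while z>.025:
    z-=.0015
    if go()[2]>4: break
for i in range(20):
    p=p+[.0015,0]
    if go()[0]<-6: break
for i in range(20):
    p=p+[0,.0015]
    if go()[1]<-6: break
st()
E
```

```text
t15.2 [-0.012 -0.012] 0.0325 tcp [0.5272 0.2041 0.0329] F [ 1.0357 -0.1037 -0.1879]
t15.5 [-0.012 -0.012] 0.0310 tcp [0.5269 0.204  0.031 ] F [ 0.0742 -0.9585 -0.7409]
t15.7 [-0.012 -0.012] 0.0295 tcp [0.5274 0.204  0.0299] F [-0.9414 -0.5594  3.9229]
t16.0 [-0.012 -0.012] 0.0280 tcp [0.5274 0.2041 0.0298] F [-5.6519 -0.8086 14.7793]
t16.2 [-0.0105 -0.012 ] 0.0280 tcp [0.5274 0.2041 0.0298] F [-8.9654 -2.6149 19.513 ]
t16.5 [-0.0105 -0.0105] 0.0280 tcp [0.5274 0.2041 0.0298] F [-9.1411 -3.3529 20.0435]
t16.7 [-0.0105 -0.009 ] 0.0280 tcp [0.5275 0.2041 0.0299] F [-9.7187 -5.7771 21.0186]
t17.0 [-0.0105 -0.0075] 0.0280 tcp [0.5279 0.2044 0.0298] F [-7.871  -7.8931 20.7831]
 t17.0 [0.5279 0.2044 0.0298] F [-8.882  -6.7353 20.7831] w0.0439 ff 53.5
```

The downward push was too hard, so friction is holding the block on the plate. I'll ease off in z and carry on.

```bash
python3 - <<'E'
from rb import *
p=H+[-.0105,-.012]; z=.0300
def go(sp=.03): 
    bot.move_linear([*jw(p),z],speed=sp); o=bot.get_obs(); F=jf(o["wrist_force"]); print("t%.1f"%o["t"],p-H,"%.4f"%z,"tcp",o["tool_pos"],"F",F); return F
go()
for i in range(16):
    p=p+[.0012,0]
    if go()[0]<-8: break
for i in range(16):
    p=p+[0,.0012]
    if go()[1]<-9: break
E
```

```text
t17.3 [-0.0105 -0.012 ] 0.0300 tcp [0.5285 0.2036 0.0299] F [-0.817  -1.8457  1.6546]
t17.5 [-0.0093 -0.012 ] 0.0300 tcp [0.5294 0.2038 0.0299] F [-2.4178 -1.4311  4.5544]
t17.8 [-0.0081 -0.012 ] 0.0300 tcp [0.5308 0.2038 0.0299] F [-1.9217 -0.9481  2.57  ]
t18.0 [-0.0069 -0.012 ] 0.0300 tcp [0.5324 0.2035 0.0299] F [-1.0273 -0.4244  0.5474]
t18.3 [-0.0057 -0.012 ] 0.0300 tcp [0.5337 0.2031 0.0299] F [ 0.3352 -0.8726 -0.3132]
t18.5 [-0.0045 -0.012 ] 0.0300 tcp [0.5347 0.2028 0.0299] F [-0.1657  0.4084 -0.6769]
t18.8 [-0.0033 -0.012 ] 0.0300 tcp [0.5358 0.2027 0.03  ] F [-0.1824  0.0099 -1.109 ]
t19.0 [-0.0021 -0.012 ] 0.0300 tcp [0.537  0.2026 0.03  ] F [ 0.4068  0.9492 -0.4594]
t19.3 [-0.0009 -0.012 ] 0.0300 tcp [0.5382 0.2024 0.03  ] F [ 0.163   0.3132 -1.1178]
t19.5 [ 0.0003 -0.012 ] 0.0300 tcp [0.5391 0.2023 0.0299] F [-1.0485  0.3839 -0.052 ]
t19.8 [ 0.0015 -0.012 ] 0.0300 tcp [0.5391 0.2023 0.0299] F [-5.4557 -0.7417  4.4546]
t20.0 [ 0.0027 -0.012 ] 0.0300 tcp [0.5392 0.2023 0.03  ] F [-8.3422 -0.9173  8.8163]
t20.3 [ 0.0027 -0.0108] 0.0300 tcp [0.5392 0.2023 0.03  ] F [-8.1656 -1.9209  7.8462]
t20.5 [ 0.0027 -0.0096] 0.0300 tcp [0.5393 0.2023 0.03  ] F [-9.0251 -5.0419  9.7215]
t20.8 [ 0.0027 -0.0084] 0.0300 tcp [0.5392 0.2023 0.03  ] F [-8.4192 -7.0322 10.5106]
t21.0 [ 0.0027 -0.0072] 0.0300 tcp [0.5392 0.2024 0.03  ] F [-9.2846 -8.6421 10.9336]
t21.3 [ 0.0027 -0.006 ] 0.0300 tcp [0.5392 0.2025 0.03  ] F [ -9.2337 -10.3697  12.4967]
```

```bash
python3 - <<'E'
from rb import *
p=H+[.0000,-.012]; z=.0302
def go(sp=.03): 
    bot.move_linear([*jw(p),z],speed=sp); o=bot.get_obs(); F=jf(o["wrist_force"]); print("t%.1f"%o["t"],p-H,"%.4f"%z,"tcp",o["tool_pos"],"F",F); return F
go()
for i in range(16):
    p=p+[0,.0012]
    if go()[1]<-9: break
E
```

```text
t21.7 [ 0.    -0.012] 0.0302 tcp [0.5391 0.2022 0.0301] F [-2.1297 -0.955  -0.4646]
t21.9 [ 0.     -0.0108] 0.0302 tcp [0.5394 0.2041 0.0301] F [-1.7253  0.6821 -1.0821]
t22.2 [ 0.     -0.0096] 0.0302 tcp [0.5395 0.2051 0.0302] F [-0.8605  0.0512 -1.3078]
t22.4 [ 0.     -0.0084] 0.0302 tcp [0.5396 0.2061 0.0303] F [-0.339   0.3905 -0.7529]
t22.7 [ 0.     -0.0072] 0.0302 tcp [0.5397 0.2073 0.0303] F [-0.4778  0.6302 -1.2593]
t22.9 [ 0.    -0.006] 0.0302 tcp [0.5399 0.2085 0.0303] F [-0.192   0.3591 -0.2846]
t23.2 [ 0.     -0.0048] 0.0302 tcp [0.5401 0.2096 0.0303] F [ 0.2198 -0.2185 -0.8454]
t23.4 [ 0.     -0.0036] 0.0302 tcp [0.5402 0.2108 0.0302] F [-0.6842  0.1752  0.0214]
t23.7 [ 0.     -0.0024] 0.0302 tcp [0.5402 0.2119 0.0302] F [-0.0582 -0.1011 -0.5164]
t23.9 [ 0.     -0.0012] 0.0302 tcp [0.5404 0.2131 0.0302] F [-0.1714  0.0069  0.0269]
t24.2 [ 0. -0.] 0.0302 tcp [0.5404 0.214  0.0302] F [ 0.1968  1.1882 -1.2919]
t24.4 [0.     0.0012] 0.0302 tcp [0.5404 0.2143 0.0302] F [-1.3408 -4.2944  0.5112]
t24.7 [0.     0.0024] 0.0302 tcp [0.5404 0.2145 0.0301] F [-0.8631 -5.667   1.9999]
t24.9 [0.     0.0036] 0.0302 tcp [0.5403 0.2145 0.0302] F [-2.1059 -7.0264  3.1273]
t25.2 [0.     0.0048] 0.0302 tcp [0.5403 0.2146 0.0302] F [ -1.6106 -10.1309   3.6122]
```

```bash
python3 - <<'E'
from rb import *
p=H+[.0,.0000]; z=.0303
def go(sp=.03): 
    bot.move_linear([*jw(p),z],speed=sp); o=bot.get_obs(); F=jf(o["wrist_force"]); print("t%.1f"%o["t"],p-H,"tcp-jig",jf(np.r_[o["tool_pos"][:2]-J,0])[:2]-H,"%.4f"%o["tool_pos"][2],"F",F,"T",o["torque"]); return F
go()
for i in range(8):
    p=p+[.0010,0]
    if go()[0]<-10: break
for i in range(10):
    p=p+[0,.0010]
    if go()[1]<-11: break
bot.pause(.5); st()
shot("scene","s4",(170,110,290,210),5)
E
```

```text
t25.5 [0. 0.] tcp-jig [0.0002 0.0002] 0.0304 F [ 0.1498 -2.6765 -0.0644] T [-0.5527  0.054  -0.0663]
t25.7 [0.001 0.   ] tcp-jig [0.0003 0.0001] 0.0302 F [-1.884  -3.2673  1.9714] T [-0.4321  0.6378  0.0656]
t26.0 [0.002 0.   ] tcp-jig [0.0004 0.0001] 0.0300 F [-4.7585 -2.2549  3.1878] T [-0.3422  1.1497  0.1063]
t26.2 [0.003 0.   ] tcp-jig [0.0004 0.0001] 0.0300 F [-6.953  -2.4588  5.4438] T [-0.3141  1.5674  0.1637]
t26.5 [0.004 0.   ] tcp-jig [0.0005 0.0001] 0.0300 F [-8.7432 -3.3703  8.6984] T [-0.347   2.1015  0.2021]
t26.7 [0.005 0.   ] tcp-jig [0.0006 0.0001] 0.0301 F [-10.8846  -3.3472  10.4831] T [-0.3487  2.4771  0.2202]
t27.0 [0.005 0.001] tcp-jig [0.0005 0.0001] 0.0300 F [-13.0552  -5.6889  11.5455] T [-0.6552  2.4895  0.2397]
t27.2 [0.005 0.002] tcp-jig [0.0006 0.0001] 0.0301 F [-11.6039  -7.0406  12.2948] T [-0.9019  2.6052  0.2564]
t27.5 [0.005 0.003] tcp-jig [0.0005 0.0001] 0.0300 F [-12.7272  -8.8189  12.9519] T [-1.186   2.6791  0.2837]
t27.7 [0.005 0.004] tcp-jig [0.0005 0.0001] 0.0301 F [-12.2174  -9.9619  13.5307] T [-1.4611  2.7771  0.3414]
t28.0 [0.005 0.005] tcp-jig [0.0005 0.0002] 0.0301 F [-12.0389 -10.9834  14.1696] T [-1.7208  2.9018  0.3001]
t28.2 [0.005 0.006] tcp-jig [0.0005 0.0002] 0.0301 F [-12.9443 -13.1701  15.2954] T [-1.9892  2.9357  0.2983]
 t28.7 [0.541  0.2143 0.03  ] F [-16.2213 -11.157   15.1922] w0.0440 ff 52.9
```

View pics/s4.png

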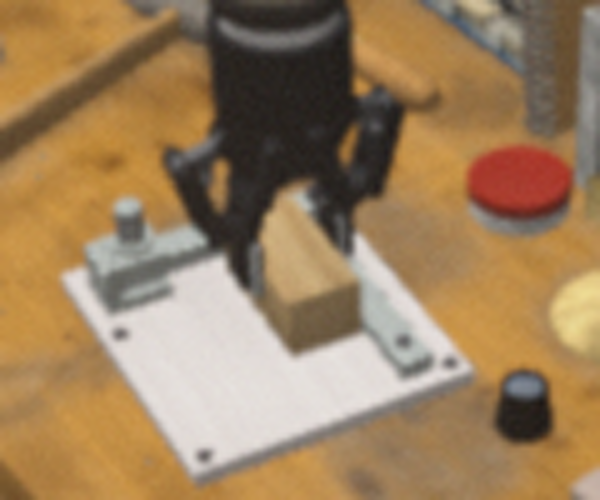

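The block is in the corner. Its torque shows slightly uneven bearing on the rail: about 0.3 Nm in yaw, heavier toward the +y end. I'll trim the yaw and ease off the downward force.

```bash
python3 - <<'E'
from rb import *
p=H+[.005,.006]
def go(z,dy): 
    bot.move_linear([*jw(p),z],down(TH+dy),speed=.03); bot.pause(.2); o=bot.get_obs(); F=jf(o["wrist_force"]); q=o["tool_rot"]; print("t%.1f"%o["t"],z,dy,"yaw err",2*np.arctan2(q[2],q[1])-np.pi/2-TH,"tcp-jig",jf(np.r_[o["tool_pos"][:2]-J,0])[:2]-H,"%.4f"%o["tool_pos"][2],"F",F,"T",o["torque"]); return F
for z,d in((.0303,0),(.0313,0),(.0313,.006),(.0313,.012),(.0313,.018)): go(z,d)
E
```

```text
t29.2 0.0303 0 yaw err -0.0011344847269075808 tcp-jig [0.0005 0.0002] 0.0301 F [-12.4191 -11.1455  15.2419] T [-2.      3.0047  0.208 ]
t29.7 0.0313 0 yaw err -0.001360160029765134 tcp-jig [0.0005 0.0002] 0.0303 F [-11.1961 -10.991    9.271 ] T [-2.0213  2.5816  0.1317]
t30.1 0.0313 0.006 yaw err 0.003946052477562856 tcp-jig [0.0006 0.0002] 0.0303 F [-10.0582 -11.7857   9.168 ] T [-2.0536  2.4798 -0.0345]
t30.6 0.0313 0.012 yaw err 0.008926320098416318 tcp-jig [0.0007 0.0001] 0.0303 F [-10.5833 -12.5464   9.2617] T [-2.0862  2.4523 -0.1426]
t31.0 0.0313 0.018 yaw err 0.0128637614493049 tcp-jig [0.0007 0.0001] 0.0303 F [ -9.4885 -10.7039   8.4745] T [-2.0373  2.5091 -0.651 ]
```

```bash
python3 - <<'E'
from rb import *
bot.move_linear([*jw(H+[.006,.006]),.0312],down(TH+.0135),speed=.03); bot.pause(.5)
o=st(); print(jf(o["wrist_force"]),o["torque"])
shot("top","t5",(120,130,250,230),5)
E
```

```text
t31.8 [0.5413 0.2142 0.0303] F [-15.0957  -9.642   11.1312] w0.0444 ff 52.7
[-13.6258 -11.6269  11.1312] [-2.0234  2.9517 -0.2707]
```

View pics/t5.png

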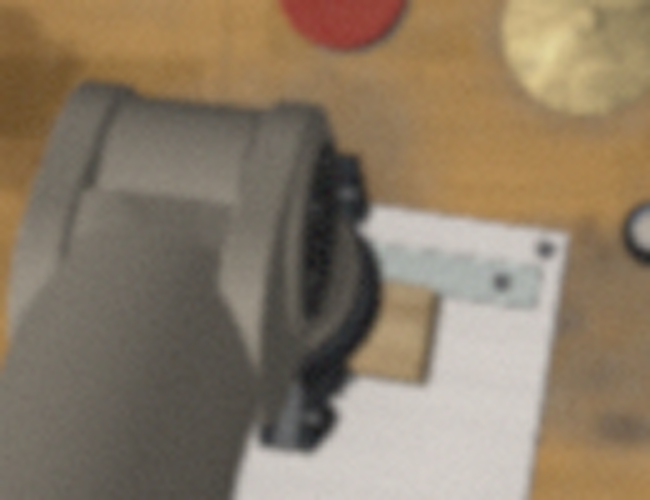

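The block's end at crop (395,335) lies along the rail face with no visible gap. It is pushing with about 13.6 N on the rail side and 11.6 N on the stop side, so I'm handing in.

```bash
python3 -c "
from station import bot
print(bot.sign_off())"
```

```text
the job is handed in; nothing more can be done
None
```

The job is handed in: the pin is seated in the fork with the stop locked, and the block is still gripped in the corner, pushing about 13 N toward the rail and 11 N toward the stop at about 32 s of robot time; no verdict came back.

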